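# Pin the marking nest into line

## Robot

A 6-joint arm with a two-finger parallel gripper is mounted at the origin on the work surface. World frame = base frame: x ahead of the robot, y to its left, z up, the work surface at z = 0. Lengths are in mm, angles in rad, forces in N, time in s.
With the tool pointing down it reaches from about 400 to 925 mm from the base axis. Payload 12.5 kg.
Tool frame: the origin (TCP) lies at the very end of the fingers, on their centre line; the grasp point (between the pads) lies 19 mm behind it (env.tcp_to_grasp is the distance from the TCP to the grasp point, in mm); z points along the fingers, x is the direction in which the jaws open and shut, and the axes are right-handed (so a half turn about z gives the same grasp; the last joint's range is limited). The gripper opens to 95 mm and grips with 3 to 60 N. Pads are 20 mm wide; open, the fingers measure 119 mm over their backs; the gripper's body (75 mm by 180 mm) begins 59 mm behind the grasp point.
Start: joints at [-0.106, 0.491, 1.559, -0, 1.092, -0.106], TCP at [625.019, 0.021, 193.961] pointing down, gripper open.
Joint ranges: [-3.1, 3.1], [-0.84, 2.19], [0.05, 2.79], [-1.13, 4.28], [0.06, 2.93], [-2.69, 2.69]. Speed limits (rad/s): [2.22, 2.22, 2.79, 3.14, 3.14, 3.14].

## Interface

Orientations are given as [roll, pitch, yaw] about the fixed x, y, z axes, in that order (R = Rz(yaw) Ry(pitch) Rx(roll)).
In Python, from cell import env, vision, job gives the robot as it stands.
- The arm moves only by the shell command python3 -m pendant 'ROWS' [OPENING]. ROWS is JSON, a list of rows, each a list of 4 numbers: the shift along the tool's x, y, z in mm, then the turn about the tool's z in degrees. In form: [[tx, ty, tz, turn], ...]. A call has 1 to 8 rows; each row is the pose to reach, as a shift and turn from the pose measured when the call began, along the tool's axes at that moment; what a row does not reach only later rows make up. A row lasts 1/8 s, in which the tool goes at most 62.5 mm and 10.7 degrees, less where a joint would pass 70% of its speed; a pose out of reach is approached as far as the arm can. A call with a gripper value outside its range is refused whole. OPENING is the closure, from 0 (fully open) to 1 (shut), set as the call begins (- or left out, the last holds). The fingers move at their own pace and stop on an object; the grip force is fixed at half the most. Time passes only in rows, so rows that repeat a pose let the fingers close. It gives the time, the measured TCP pose, the force and the opening at its end, in the units of the state.
- env.state(): the state, without advancing time (a new reading comes with each control period).
- vision.read_camera(name): name is "scene" or "side" or "wrist"; returns a dict with "pixels" (384x512x3 uint8, red, green, blue), "intrinsics" (3x3 intrinsics, pixels), "R" (3x3) and "t" (3): a world point X has camera coordinates R X + t; the wrist camera has in their place "tool_from_camera" (4x4, takes a point from camera to tool coordinates, whose origin is the TCP and whose axes are the tool frame's). Camera axes: x right, y down, z forward; pixel columns grow to the right and rows downward; lengths in mm; the calibration is good to about 2 mm. The wrist camera is an equidistant fisheye: a pixel r from the principal point sees the ray r / f radians off the axis. A picture is of the moment at which its call begins: read the wrist's pose just before it. There is no depth.
- job.job_done(): hands the job in, once; it reports no verdict.
Trained networks look in a picture, given as the dict that the camera call returned (one of the last four; its "shot" number tells which), for a name from the list of things; names that differ only in an ending like _2 or _b are one class to them, and where a whole thing is asked for, a point or a joint stands for the part that bears it (a point fixed in the world has none). Each returns a list of dicts, best first, with "confidence" (0 to 1); they miss things now and then, are a little off and sometimes report something else, mostly with a low value. They report only what shows in the picture. A call takes as long as a camera call.
- vision.find_in(picture, query): "at" ([x, y, z] in mm, in the coordinates of the camera as it stood for that picture, good to about 4 mm: the middle of the surface that is visible of it).
- vision.regions_of(picture, query): "pixels" (384x512 bool, what is visible of it).
The state is a dict: "t": time; "joints": joint angles; "qvel": joint speeds; "tau": joint torques, N m; "eef_pos": TCP position; "tcp_rot": TCP orientation; "ft_force": force on the tool from outside, world axes, zero at the start; "moment": the same for the moment, N m; "opening": opening from 0.0 (shut) to 1.0 (fully open).
Only numpy, scipy, OpenCV 4.12 (cv2) and the standard library are available. Lean on these libraries where they do the work, as an engineer would, in place of code of your own. Each camera call takes 0.05 s, during which the arm holds its last target.

## Task

The nest plate on the laser marker's bed has slipped out of line with the hole in the riser block under it. Take the tapered alignment pin from its stand, feel its tip through the plate's hole into the hole below, and drive it gently down, following its sideways pull, so that the pin itself draws the plate into line and its collar sits fully home, flat on the plate. Let go and leave it there; do not push the plate with the fingers, never force the pin (60 N would spoil it) and leave the other things on the bed where they are.

Things in the scene. Friction and masses are not known exactly. Their poses are not given: they have to be found in the camera images.
- riser: Bright aluminium block, 100 (x) x 240 (y) x 34 mm, fixed on levelling feet 0 to 8 mm above the bed. Origin: centre of its underside; x across, y along, z up. In its top face, under the nest plate, is the lower hole: round, 17.5 mm, 1 mm chamfer, right through an eccentric bush of unknown setting: its centre is 6 mm from the riser's (0, -75) mm, in any direction. The bush does not turn.
- nest_plate: Loose dark metal plate 76 x 220 x 10 mm, 0.6 kg, lying flat on the riser. Origin: on its underside, at the centre of its 18 x 26 mm (x, y) slot, which fits loosely round a 10 mm dowel (8 mm above the plate) at the riser's (0, +75) mm; y runs from its hole, 150 mm away, to the slot. Friction holds it: about 3 to 5 N sideways moves it, more while the pin also presses on it.
- plate_hole (a point): Centre of the upper mouth of the plate's round hole, 19 mm diameter, 1 mm chamfer, through the plate (10 mm), in its top face, 44 mm above the riser's underside. It starts near the riser's (+8, -75) mm, within 1 mm. On the plate a white part, 12 mm high, begins 60 mm from this hole's centre, towards the slot.
- pin: Tapered steel pin, about 240 g, upright and loose in its stand. Origin: centre of the tip's end face; z up along it. Cone 12 mm diameter at the flat tip, growing evenly to 18 mm at 40 mm up; square collar 34 x 34 mm (40 to 45 mm up); square handle 22 x 22 mm, sides along the pin's x and y (45 to 95 mm up), gripped from above. 1 mm play in each hole when home.
- pin_collar (a point): Centre of the collar's underside, on the pin's axis 40 mm above the tip. Home, it touches the plate's top, the tip 30 mm down the lower hole. A tip beside the lower hole stops 10 mm below the plate's top; moved sideways in the plate's hole it can take the plate along. The pull needs about 5 to 20 N along the pin; at home the push rises sharply.
- pin_tip (a point): Centre of the pin's tip face (the pin's origin).
- pin_stand: Grey plastic block 56 x 56 x 45 mm high, fixed on the bed; the pin's collar rests on its top over a 20 mm through hole. Origin: centre of its underside.
- housing: Loose white plastic housing, 96 x 46 x 24 mm, a bystander near the stand. Origin: centre of its underside.
- spare_housing: Another such housing, a bystander.
- screwdriver: Loose screwdriver lying on the bed, a bystander.

How it is judged:
By the outcome, as a careful person would: the job done as asked, in the order asked, and still so for the second after the job is handed in, with the robot touching nothing.
It also fails if it takes over 72 s, if anything falls off the work surface, if the arm or the gripper's body presses on something with over 40 N, if the wrist force passes 120 N, or if a joint passes its speed limit or range.

## Working session

There is one attempt and no reset: what is moved stays moved. The work goes in short steps, Python scripts to look and compute and a shell command to move; the robot and the scene stay as the last step left them, time stands still between calls to the robot, and variables do not carry over. Pictures are saved under pics/ and viewed, and the job is handed in when it is done.

```bash
ls; mkdir -p pics
cat > h.py <<'E'
import numpy as np, cv2
from cell import env, vision, job
def save(p,n): cv2.imwrite('pics/'+n+'.png',cv2.cvtColor(p['pixels'],cv2.COLOR_RGB2BGR))
def toW(p,a): return np.array(p['R']).T@(np.array(a)-np.array(p['t']))
E
python3 - <<'E'
from h import *
s=env.state();print({k:np.round(v,3) for k,v in s.items()})
for c in ['scene','side']:
    p=vision.read_camera(c);save(p,c+'0')
    for q in ['riser','nest_plate','plate_hole','pin','pin_collar','pin_stand','housing','screwdriver']:
        for r in vision.find_in(p,q)[:3]: print(c,q,round(r['confidence'],2),np.round(toW(p,r['at']),1))
p=vision.read_camera('wrist');save(p,'wrist0');print(p['tool_from_camera'],p['intrinsics'])
print(env.state()['t'])
E
```

```text
pics
{'t': np.float64(0.0), 'joints': array([-0.106,  0.492,  1.559, -0.   ,  1.092, -0.106]), 'qvel': array([-0.   ,  0.001,  0.   ,  0.001, -0.002,  0.001]), 'tau': array([-1.0000e-03, -6.1264e+01, -2.5818e+01,  6.9000e-02,  4.8000e-02,
       -0.0000e+00]), 'eef_pos': array([6.24735e+02, 3.90000e-02, 1.93377e+02]), 'tcp_rot': array([-3.142e+00,  1.000e-03, -0.000e+00]), 'ft_force': array([-1.058, -0.075,  0.257]), 'moment': array([-0.003,  0.022, -0.006]), 'opening': np.float64(1.001)}
scene riser 0.62 [575.3 102.2  27.2]
scene riser 0.57 [619.1 364.5  21.7]
scene nest_plate 0.68 [535.3 111.9  46.6]
scene nest_plate 0.25 [ 640.7 -224.8   21.8]
scene plate_hole 0.9 [535.4 114.3  52.2]
scene pin 0.66 [ 462.5 -205.7   71.1]
scene pin_stand 0.64 [ 481.6 -210.3   33.5]
scene screwdriver 0.5 [620.7 364.8  21.1]
side riser 0.58 [491.9  21.4  36.6]
side riser 0.17 [ 448.6 -217.    74.6]
side nest_plate 0.61 [526.2 108.1  49.6]
side plate_hole 0.95 [526.9  99.1  50.7]
side pin 0.85 [ 454.1 -216.    75.8]
side pin_collar 0.7 [ 450.7 -217.    75.4]
side pin_stand 0.94 [ 448.8 -235.7   38.4]
side housing 0.73 [ 617.3 -233.8   22.3]
side screwdriver 0.54 [610.3 360.4  19.7]
[[ 9.99999955e-01  2.87570820e-04 -9.08329805e-05  9.82919540e-01]
 [-2.54827681e-04  9.66823963e-01  2.55443459e-01 -7.14672519e+01]
 [ 1.61277587e-04 -2.55443424e-01  9.66823992e-01 -1.90923606e+02]
 [ 0.00000000e+00  0.00000000e+00  0.00000000e+00  1.00000000e+00]] [[297.31863964   0.         255.38953083]
 [  0.         297.31863964 191.2206577 ]
 [  0.           0.           1.        ]]
0.95
```

View pics/scene0.png

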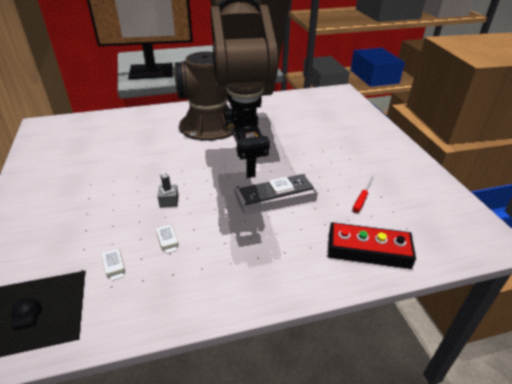

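View pics/side0.png

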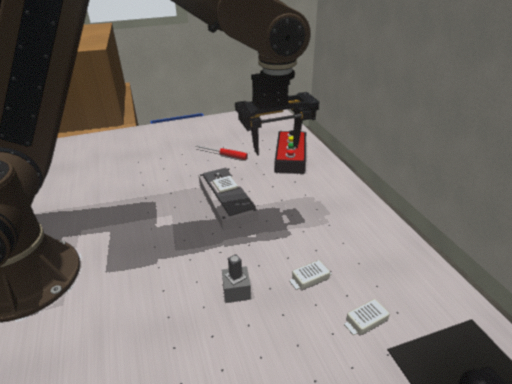

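View pics/wrist0.png

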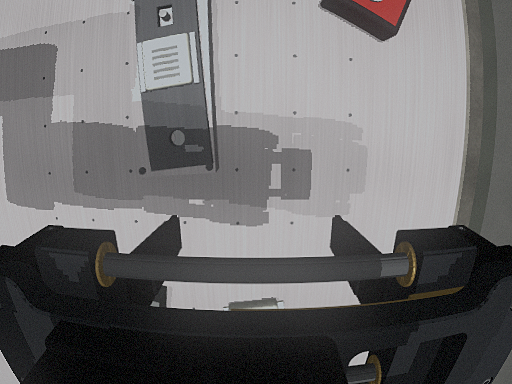

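```bash
cat >> h.py <<'E'
from scipy.spatial.transform import Rotation as Ro
def ray(uv,p,s):
    K=p['intrinsics'];u=np.array([(uv[0]-K[0][2])/K[0][0],(uv[1]-K[1][2])/K[1][1]])
    th=np.hypot(*u);d=np.array([*(u/th*np.sin(th)),np.cos(th)]) if th>0 else np.array([0,0,1.])
    T=np.array(p['tool_from_camera']);R=Ro.from_euler('xyz',s['tcp_rot']).as_matrix()
    return R@T[:3,3]+np.array(s['eef_pos']),R@T[:3,:3]@d
def at_z(uv,p,s,z):
    o,d=ray(uv,p,s);return (o+d*(z-o[2])/d[2])
def w_at(a,p,s):
    T=np.array(p['tool_from_camera']);R=Ro.from_euler('xyz',s['tcp_rot']).as_matrix()
    return R@(T[:3,:3]@np.array(a)+T[:3,3])+np.array(s['eef_pos'])
E
python3 - <<'E'
from h import *
s=env.state();p=vision.read_camera('wrist')
im=p['pixels']
cv2.imwrite('pics/c1.png',cv2.resize(im[0:190,110:250,::-1],None,fx=4,fy=3,interpolation=cv2.INTER_CUBIC))
for q in ['plate_hole','nest_plate','riser']:
    for r in vision.find_in(p,q)[:2]: print(q,round(r['confidence'],2),np.round(w_at(r['at'],p,s),1))
for uv in [(178,137),(165,17)]:
    print(uv,at_z(uv,p,s,48))
E
```

```text
plate_hole 0.77 [533.1 109.   49.6]
plate_hole 0.72 [534.5  94.2  38.7]
nest_plate 0.79 [527.8 110.4  49. ]
riser 0.76 [530.3  94.9  35.7]
(178, 137) [536.54740611  47.24933495  48.        ]
(165, 17) [520.53628029 192.55119083  48.        ]
```

View pics/c1.png

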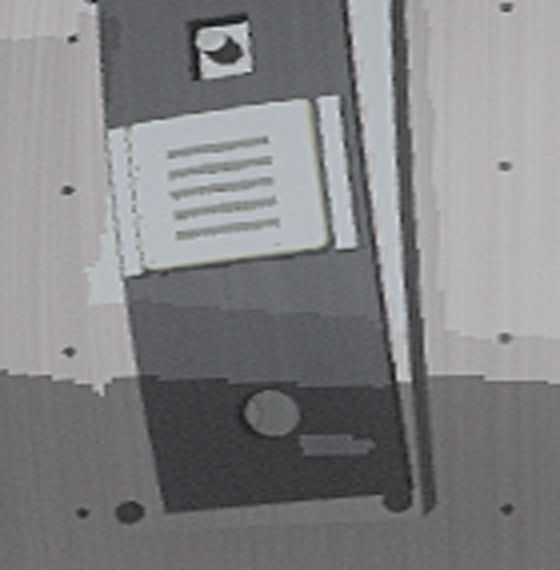

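```bash
python3 -m pendant '[[-30,8,30,0],[-60,16,65,0],[-88,25,90,0],[-88,25,90,0],[-88,25,90,0]]'
python3 - <<'E'
from h import *
s=env.state();p=vision.read_camera('wrist');save(p,'w2');print(s['eef_pos'],s['tcp_rot'],s['t'])
im=p['pixels']
cv2.imwrite('pics/c2.png',cv2.resize(im[60:200,190:320,::-1],None,fx=4,fy=4,interpolation=cv2.INTER_CUBIC))
E
```

```text
t: 1.78
eef_pos: [538.3, -25.1, 104.7]
tcp_rot: [3.141, -0.002, -0.0]
ft_force: [-0.1, 0.1, 0.6]
opening: 0.998
[538.27784441 -25.06541833 104.73075788] [ 3.14134122e+00 -1.84096755e-03 -1.96332223e-04] 1.775
```

View pics/w2.png

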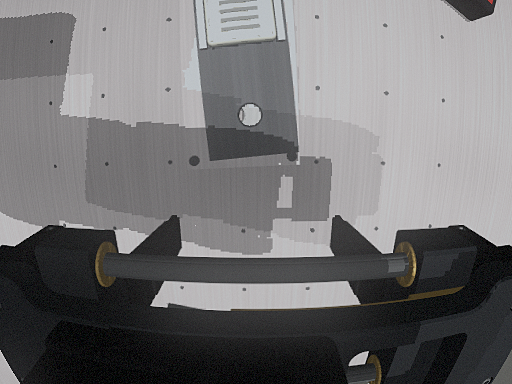

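View pics/c2.png

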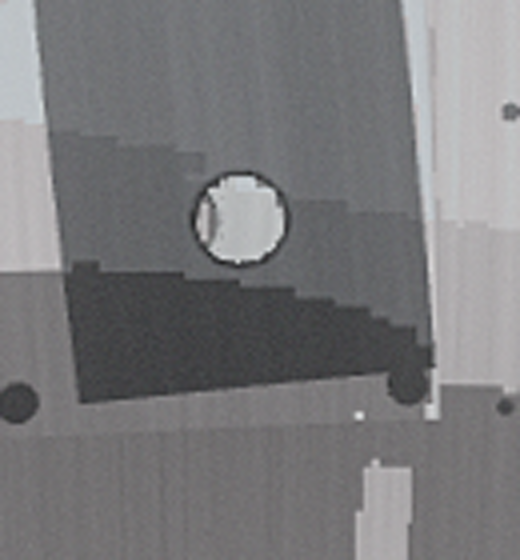

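```bash
python3 -m pendant '[[60,0,10,0],[120,0,25,0],[175,0,40,0],[178,0,42,0],[178,0,42,0]]'
python3 - <<'E'
from h import *
s=env.state();p=vision.read_camera('wrist');save(p,'w3');print(s['eef_pos'],s['tcp_rot'],s['t'])
im=p['pixels']
cv2.imwrite('pics/c3.png',cv2.resize(im[50:200,20:190,::-1],None,fx=4,fy=4,interpolation=cv2.INTER_CUBIC))
import pickle;pickle.dump((s,{k:p[k] for k in p}),open('w3.pkl','wb'))
E
```

```text
t: 2.45
eef_pos: [716.5, -24.6, 63.2]
tcp_rot: [3.141, -0.002, 0.001]
ft_force: [-0.9, -0.2, -0.4]
opening: 1.0
[716.52471831 -24.61770038  63.1720343 ] [ 3.14129432e+00 -1.95900723e-03  5.51639367e-04] 2.45
```

View pics/c3.png

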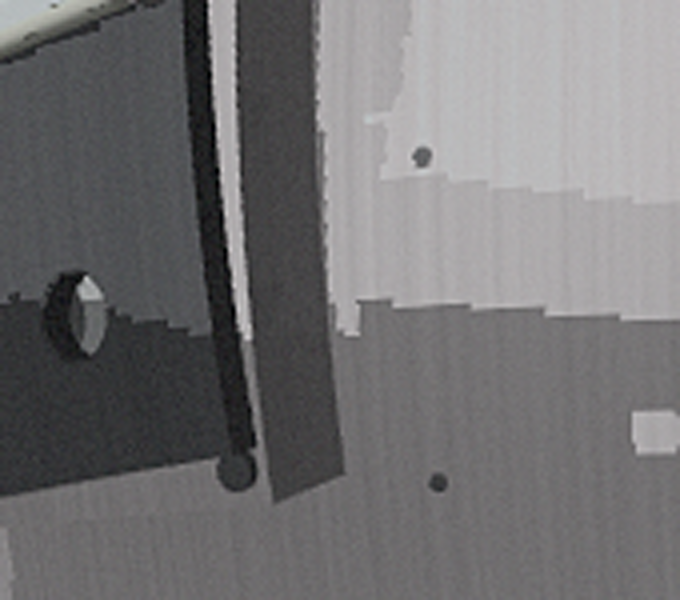

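Run:
```python
import cv2,numpy as np
a=cv2.imread('pics/w2.png')[98:132,232:268]; b=cv2.imread('pics/w3.png')[110:145,25:52]
a=cv2.resize(a,None,fx=11,fy=11,interpolation=cv2.INTER_NEAREST);b=cv2.resize(b,None,fx=11,fy=11,interpolation=cv2.INTER_NEAREST)
h=max(a.shape[0],b.shape[0]);o=np.zeros((h,a.shape[1]+b.shape[1]+10,3),np.uint8);o[:a.shape[0],:a.shape[1]]=a;o[:b.shape[0],-b.shape[1]:]=b
cv2.imwrite('pics/c4.png',o)
```

```text
(no output)
```

View pics/c4.png

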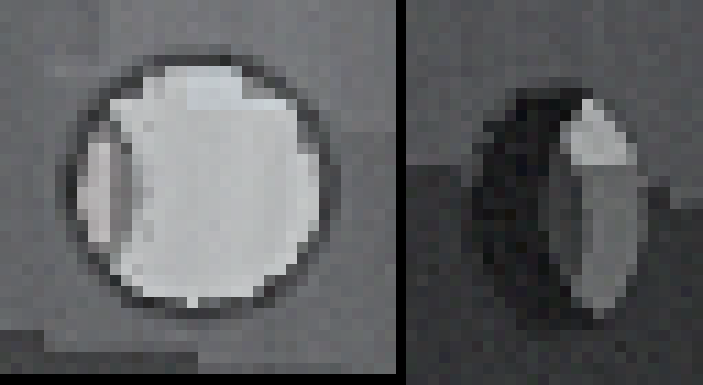

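Run:
```python
from h import *
import pickle
s3,p3=pickle.load(open('w3.pkl','rb'))
s2=dict(eef_pos=[538.278,-25.065,104.731],tcp_rot=[3.14134,-0.00184,-0.0002])
o1,d1=ray((250-.0,115.1),p3,s2);o2,d2=ray((38.8,128.8),p3,s3)
A=np.stack([d1,-d2],1);k,*_=np.linalg.lstsq(A,o2-o1,rcond=None)
print(o1+k[0]*d1,o2+k[1]*d2)
```

```text
[534.87144355  45.82433686  46.27591954] [534.8712429   46.31137039  46.27470122]
```

```bash
python3 -m pendant '[[-35,35,-40,0],[-75,75,-80,0],[-115,115,-110,0],[-155,155,-110,0],[-195,195,-110,0],[-230,235,-110,0],[-250,260,-110,0],[-250,260,-110,0]]'
python3 -m pendant '[[0,0,0,0]]'
python3 - <<'E'
from h import *
s=env.state();p=vision.read_camera('wrist');save(p,'w5');print(s['eef_pos'],s['tcp_rot'],s['t'])
for q in ['pin','pin_stand','housing']:
    for r in vision.find_in(p,q)[:3]: print(q,round(r['confidence'],2),np.round(w_at(r['at'],p,s),1))
import pickle;pickle.dump((s,{k:p[k] for k in p}),open('w5.pkl','wb'))
E
```

```text
t: 3.5
eef_pos: [464.5, -285.8, 174.4]
tcp_rot: [3.14, -0.004, -0.003]
ft_force: [0.7, -0.1, -0.2]
opening: 1.001
t: 3.62
eef_pos: [464.5, -285.3, 175.2]
tcp_rot: [3.14, -0.004, -0.003]
ft_force: [-0.5, 0.1, 0.6]
opening: 1.001
[ 464.48770662 -285.27156918  175.16474039] [ 3.13968875e+00 -4.43383670e-03 -2.79465059e-03] 3.625
pin 0.58 [ 455.3 -208.1  100.5]
pin_stand 0.79 [ 455.8 -207.9   45.1]
housing 0.84 [ 612.9 -227.9   23.7]
```

View pics/w5.png

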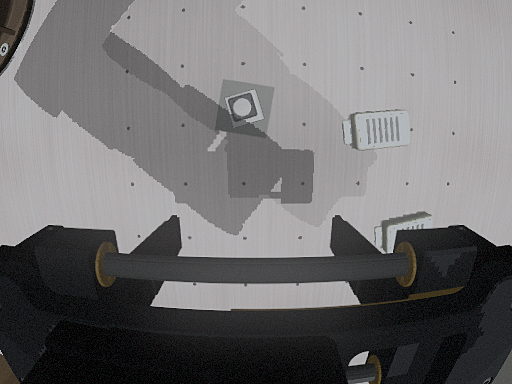

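Run:
```python
import cv2
a=cv2.imread('pics/w5.png')[72:142,210:280]
cv2.imwrite('pics/c5.png',cv2.resize(a,None,fx=8,fy=8,interpolation=cv2.INTER_NEAREST))
```

```text
(no output)
```

View pics/c5.png

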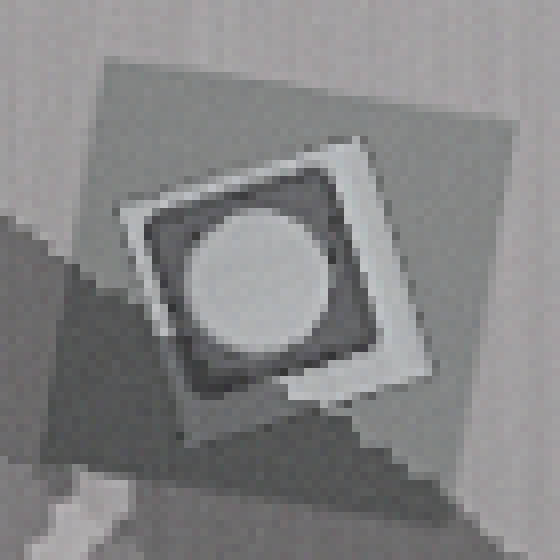

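Run:
```python
from h import *
import pickle
s,p=pickle.load(open('w5.pkl','rb'))
f=lambda x,y:(210+x/8-.5,72+y/8-.5)
c=[at_z(f(*q),p,s,50)[:2] for q in [(120,208),(360,138),(432,372),(190,443)]]
h=[at_z(f(*q),p,s,100)[:2] for q in [(145,213),(328,170),(380,345),(205,397)]]
for k in (c,h):
    k=np.array(k);e=np.roll(k,-1,0)-k
    print(k.mean(0),np.linalg.norm(e,axis=1),np.degrees(np.arctan2(e[:,1],e[:,0])))
print(at_z(f(259,280),p,s,100))
st=[at_z(f(*q),p,s,45)[:2] for q in [(105,60),(517,122),(448,525),(42,462)]];print(np.mean(st,0),st)
```

```text
[ 454.13659812 -206.81572578] [32.76221824 32.53591186 33.27119821 32.72917798] [  15.79605346  -73.23153337 -163.86310532  105.87268713]
[ 454.63160341 -206.87827702] [20.73671196 20.4250488  20.2358894  21.73021374] [  12.67064882  -73.85353249 -163.73170491  107.36661455]
[ 454.04461349 -206.78103928  100.        ]
[ 454.23285079 -206.81124458] [array([ 431.40033479, -175.08725494]), array([ 486.19755014, -183.99732191]), array([ 477.02719062, -238.62234872]), array([ 422.30632761, -229.53805274])]
```

```bash
python3 -m pendant '[[-5,-40,20,-9],[-10,-78.5,40,-16.2],[-10.3,-78.5,40,-16.2],[-10.3,-78.5,40,-16.2]]'
```

```text
t: 4.32
eef_pos: [455.6, -206.9, 134.9]
tcp_rot: [3.138, -0.004, 0.281]
ft_force: [-0.2, -0.5, 0.2]
opening: 1.001
```

```bash
python3 -m pendant '[[-1.3,-0.5,40,0],[-1.3,-0.5,70,0],[-1.3,-0.5,77.5,0],[-1.3,-0.5,78,0],[-1.3,-0.5,78,0]]'
python3 -m pendant '[[0,0,0,0],[0,0,0,0],[0,0,0,0],[0,0,0,0]]' 1
python3 -m pendant '[[0,0,0,0],[0,0,0,0],[0,0,0,0],[0,0,0,0]]'
```

```text
t: 4.95
eef_pos: [455.2, -207.5, 57.9]
tcp_rot: [3.137, -0.005, 0.28]
ft_force: [-0.3, -0.6, 0.2]
opening: 0.999
t: 5.45
eef_pos: [455.2, -207.4, 58.0]
tcp_rot: [3.137, -0.005, 0.281]
ft_force: [0.5, 0.4, -0.1]
opening: 0.637
t: 5.95
eef_pos: [455.0, -207.4, 57.9]
tcp_rot: [3.137, -0.005, 0.281]
ft_force: [-0.1, 0.1, -2.9]
opening: 0.231
```

```bash
python3 -m pendant '[[0,0,-15,0],[0,0,-45,0],[0,0,-80,0],[0,0,-80,0],[0,0,-80,0]]'
python3 - <<'E'
from h import *
for c in ['side']:
    p=vision.read_camera(c);cv2.imwrite('pics/s6.png',cv2.resize(p['pixels'][180:320,170:300,::-1],None,fx=4,fy=4))
E
```

```text
t: 6.58
eef_pos: [454.2, -207.0, 137.6]
tcp_rot: [3.137, -0.004, 0.281]
ft_force: [-0.7, -0.4, -3.0]
opening: 0.228
```

View pics/s6.png

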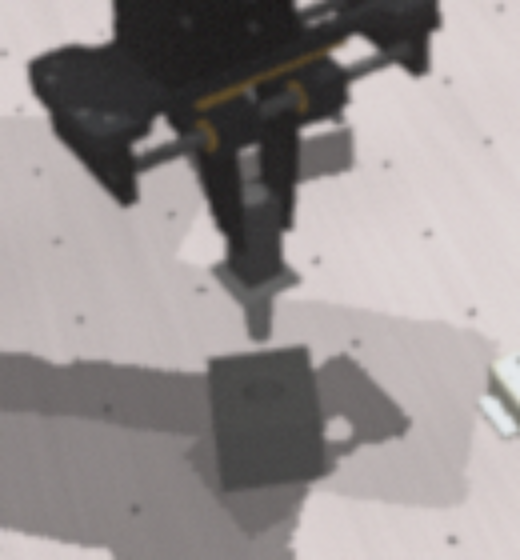

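```bash
python3 -m pendant '[[20,-30,0,0],[50,-75,0,0],[85,-125,0,0],[115,-170,0,0],[138,-205,0,0],[147,-218,0,0],[148.3,-220,0,0],[148.3,-220,0,0]]'
python3 -m pendant '[[0,0,0,0],[0,0,0,0]]'
python3 - <<'E'
from h import *
s=env.state();print(s['eef_pos'],s['tcp_rot'],s['ft_force'])
for c in ['side','scene']:
    p=vision.read_camera(c);save(p,c+'7')
    K=np.array(p['intrinsics'])
    def pr(X):
        x=np.array(p['R'])@X+p['t'];x=K@x;return x[:2]/x[2]
    R=Ro.from_euler('xyz',s['tcp_rot']).as_matrix()
    tip=R@np.array([0,-.8,53])+s['eef_pos'];print(c,tip,pr(tip),pr(np.array([534.9,46,46.5])))
    u,v=map(int,pr(tip)); im=p['pixels'][v-60:v+60,u-70:u+70,::-1]
    cv2.imwrite('pics/%s7c.png'%c,cv2.resize(im,None,fx=5,fy=5,interpolation=cv2.INTER_CUBIC))
p=vision.read_camera('wrist');save(p,'w7')
E
```

```text
t: 7.62
eef_pos: [535.3, 44.7, 136.6]
tcp_rot: [3.138, -0.003, 0.28]
ft_force: [-0.9, -0.9, -2.4]
opening: 0.23
t: 7.88
eef_pos: [535.2, 43.8, 136.6]
tcp_rot: [3.138, -0.003, 0.279]
ft_force: [0.9, -1.0, -3.5]
opening: 0.23
[535.15836512  43.84657436 136.64743865] [ 3.13826801e+00 -2.69254957e-03  2.78732491e-01] [ 0.90824523 -0.9623729  -3.49703624]
side [535.1239406   44.48555438  83.64526398] [237.2404785  191.88481489] [237.60598006 202.89752649]
scene [535.1239406   44.48555438  83.64526398] [253.19542608 183.1328908 ] [253.59468965 192.7712471 ]
```

View pics/side7c.png

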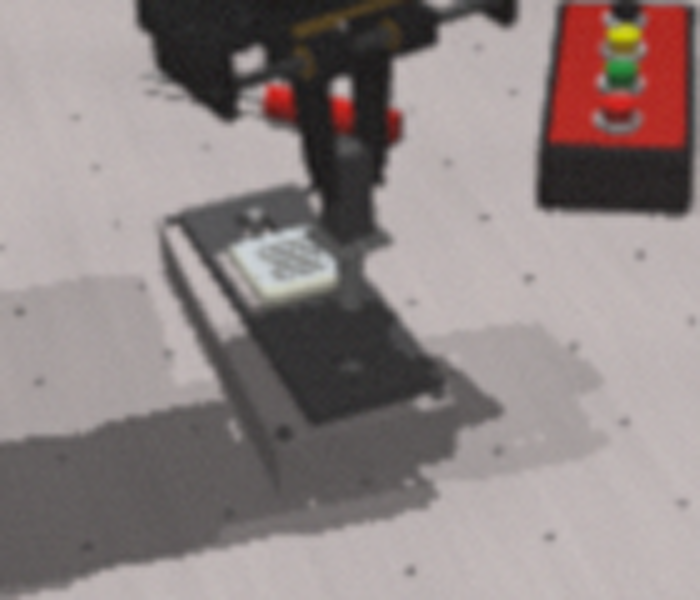

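View pics/scene7c.png

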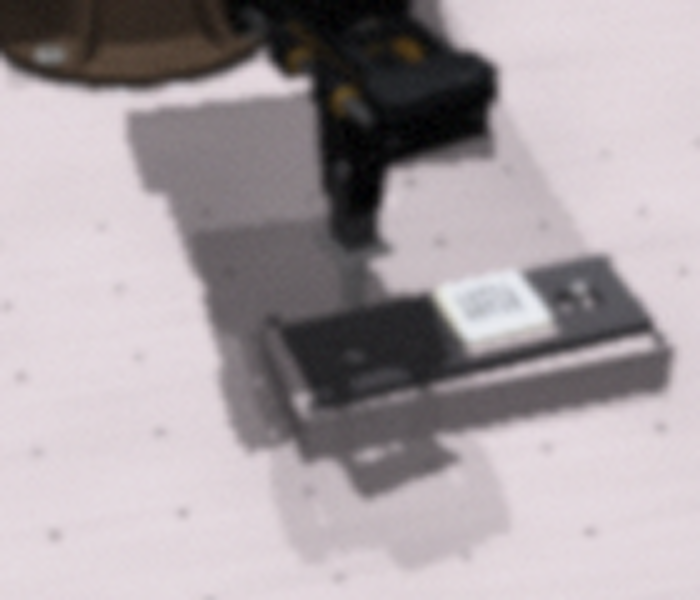

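View pics/w7.png

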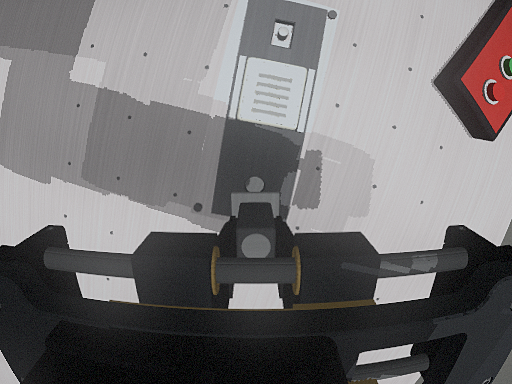

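Run:
```python
import cv2
a=cv2.imread('pics/w7.png')[168:278,200:310]
cv2.imwrite('pics/c7.png',cv2.resize(a,None,fx=5,fy=5,interpolation=cv2.INTER_NEAREST))
```

```text
(no output)
```

View pics/c7.png

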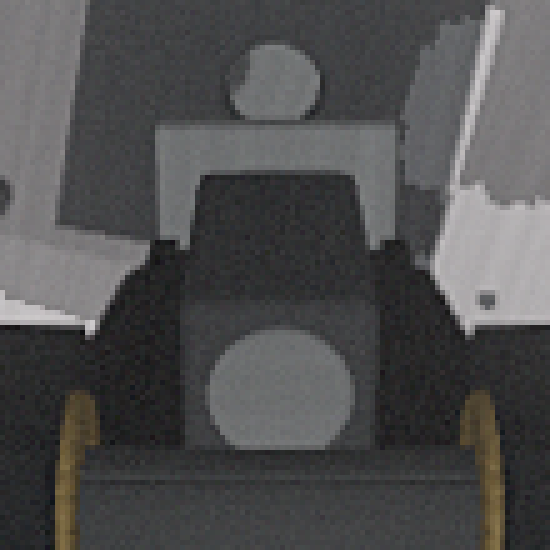

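Run:
```python
from h import *
s=dict(eef_pos=[535.158,43.847,136.647],tcp_rot=[3.13827,-0.00269,0.27873])
I=dict(eef_pos=[0,0,0],tcp_rot=[0,0,0])
p=vision.read_camera('wrist')
f=lambda x,y:(200+x/5-.5,168+y/5-.5)
for q in [(156,124),(396,124)]: print('collar',at_z(f(*q),p,I,8)[:2])
print('top',at_z(f(280,392),p,I,-42)[:2], at_z(f(184,300),p,I,-42)[:2], at_z(f(376,300),p,I,-42)[:2])
for z in (45,47,49): print(z,at_z(f(275.5,89),p,s,z), )
print('tool hole', at_z(f(275.5,89),p,I,136.6-46.5)[:2])
```

```text
collar [-16.26759893 -17.87646464]
collar [ 17.05284509 -17.88670038]
top [ 0.947433   -0.69980349] [ -9.4026368  -11.64178425] [ 11.28931451 -11.64781299]
45 [534.86446668  46.09974487  45.        ]
47 [534.72912985  46.57377379  47.        ]
49 [534.59379302  47.04780272  49.        ]
tool hole [ 0.09544809 -2.92513242]
```

```bash
python3 -m pendant '[[-1,-1,10,0],[-2.5,-2.6,25,0],[-2.5,-2.6,31,0],[-2.5,-2.6,31,0],[-2.5,-2.6,31,0]]'
python3 -m pendant '[[0,0,0,0]]'
python3 - <<'E'
from h import *
p=vision.read_camera('wrist');save(p,'w8')
cv2.imwrite('pics/c8.png',cv2.resize(p['pixels'][140:278,170:340,::-1],None,fx=4,fy=4,interpolation=cv2.INTER_NEAREST))
p=vision.read_camera('side')
cv2.imwrite('pics/s8.png',cv2.resize(p['pixels'][150:240,180:280,::-1],None,fx=6,fy=6,interpolation=cv2.INTER_CUBIC))
print(env.state()['eef_pos'])
E
```

```text
t: 8.7
eef_pos: [532.5, 46.2, 105.8]
tcp_rot: [3.138, -0.003, 0.28]
ft_force: [0.3, -0.9, -2.1]
opening: 0.231
t: 8.82
eef_pos: [532.7, 46.2, 106.1]
tcp_rot: [3.138, -0.004, 0.28]
ft_force: [0.1, -0.2, -2.4]
opening: 0.23
[532.66351557  46.19931898 106.09697009]
```

View pics/c8.png

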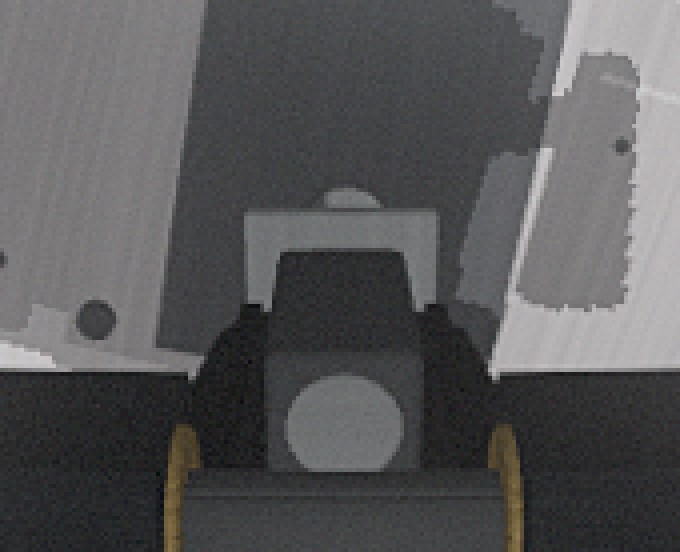

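View pics/s8.png

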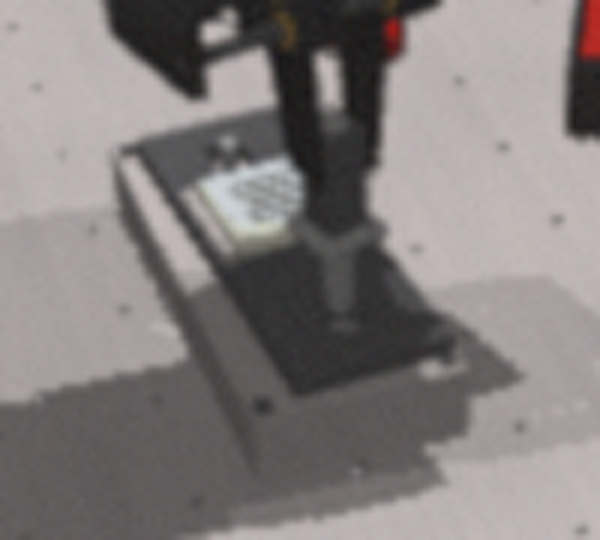

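```bash
python3 -m pendant '[[0,0,4,0],[0,0,8,0],[0,0,10,0],[0,0,10,0]]'; python3 -m pendant '[[0,0,1,0],[0,0,2,0],[0,0,2,0]]'
```

```text
t: 9.43
eef_pos: [532.6, 46.2, 95.8]
tcp_rot: [3.138, -0.003, 0.28]
ft_force: [0.2, 0.3, -1.9]
opening: 0.231
t: 9.8
eef_pos: [532.6, 46.2, 93.8]
tcp_rot: [3.138, -0.003, 0.28]
ft_force: [0.4, 0.6, -2.1]
opening: 0.227
```

```bash
python3 -m pendant '[[0,0,1,0],[0,0,2,0],[0,0,2,0]]';python3 -m pendant '[[0,0,1,0],[0,0,1.5,0],[0,0,1.5,0]]'
```

```text
t: 10.18
eef_pos: [532.5, 46.1, 91.7]
tcp_rot: [3.138, -0.003, 0.28]
ft_force: [0.3, -0.6, -3.1]
opening: 0.228
t: 10.55
eef_pos: [532.5, 46.1, 90.2]
tcp_rot: [3.138, -0.003, 0.28]
ft_force: [-0.8, -0.6, -3.2]
opening: 0.232
```

```bash
python3 -m pendant '[[0,0,1,0],[0,0,1,0],[0,0,1,0]]';python3 -m pendant '[[0,0,1,0],[0,0,1,0],[0,0,1,0]]'
```

```text
t: 10.92
eef_pos: [532.7, 46.1, 90.0]
tcp_rot: [3.138, -0.004, 0.28]
ft_force: [-2.8, -0.8, 7.3]
opening: 0.23
t: 11.3
eef_pos: [532.8, 46.1, 90.0]
tcp_rot: [3.138, -0.004, 0.28]
ft_force: [-3.7, -0.2, 10.5]
opening: 0.233
```

```bash
python3 -m pendant '[[0,0,-1.3,0],[0,0,-1.3,0],[-1.5,-0.4,-1.3,0],[-3,-0.8,-1.3,0],[-4.5,-1.3,-1.3,0],[-6,-1.7,-1.3,0],[-6,-1.7,-1.3,0]]'
```

```text
t: 12.18
eef_pos: [526.4, 46.1, 91.2]
tcp_rot: [3.138, -0.004, 0.28]
ft_force: [1.7, -0.5, -2.6]
opening: 0.228
```

```bash
python3 -m pendant '[[-1.5,-0.4,0,0],[-3,-0.8,0,0],[-4.5,-1.3,0,0],[-6,-1.7,0,0],[-6,-1.7,0,0]]'
```

```text
t: 12.8
eef_pos: [520.1, 46.0, 91.3]
tcp_rot: [3.138, -0.004, 0.28]
ft_force: [0.8, -0.5, -2.0]
opening: 0.229
```

```bash
python3 -m pendant '[[0,0,1,0],[0,0,2,0],[0,0,2.5,0],[0,0,2.5,0]]'
```

```text
t: 13.3
eef_pos: [520.1, 46.0, 88.7]
tcp_rot: [3.138, -0.004, 0.28]
ft_force: [1.2, -0.1, -2.7]
opening: 0.228
```

```bash
python3 -m pendant '[[0,0,1,0],[0,0,2,0],[0,0,3,0],[0,0,3,0]]';python3 -m pendant '[[0,0,1,0],[0,0,2,0],[0,0,3,0],[0,0,3,0]]'
```

```text
t: 13.8
eef_pos: [520.3, 46.0, 85.6]
tcp_rot: [3.138, -0.004, 0.28]
ft_force: [2.3, -0.1, -1.5]
opening: 0.227
t: 14.3
eef_pos: [520.3, 46.0, 82.5]
tcp_rot: [3.138, -0.004, 0.28]
ft_force: [3.2, -0.9, -1.9]
opening: 0.232
```

```bash
python3 -m pendant '[[0,0,1,0],[0,0,2,0],[0,0,3,0],[0,0,3,0]]';python3 -m pendant '[[0,0,1,0],[0,0,2,0],[0,0,3,0],[0,0,3,0]]'
```

```text
t: 14.8
eef_pos: [520.1, 46.0, 79.4]
tcp_rot: [3.138, -0.004, 0.28]
ft_force: [2.0, -0.6, -1.5]
opening: 0.231
t: 15.3
eef_pos: [520.1, 46.0, 76.3]
tcp_rot: [3.138, -0.004, 0.28]
ft_force: [2.4, -0.3, -2.0]
opening: 0.231
```

```bash
python3 -m pendant '[[0,0,1,0],[0,0,2,0],[0,0,3,0],[0,0,3,0]]';python3 -m pendant '[[0,0,1,0],[0,0,2,0],[0,0,2,0]]';python3 -m pendant '[[0,0,1,0],[0,0,2,0],[0,0,2,0]]'
```

```text
t: 15.8
eef_pos: [520.0, 46.0, 73.2]
tcp_rot: [3.138, -0.004, 0.28]
ft_force: [2.6, -0.5, -0.8]
opening: 0.227
t: 16.18
eef_pos: [519.9, 46.0, 71.1]
tcp_rot: [3.138, -0.003, 0.28]
ft_force: [2.4, -0.3, -1.5]
opening: 0.231
t: 16.55
eef_pos: [519.8, 46.0, 68.9]
tcp_rot: [3.138, -0.003, 0.28]
ft_force: [3.3, -1.0, -2.0]
opening: 0.232
```

```bash
python3 -m pendant '[[0,0,1,0],[0,0,2,0],[0,0,2,0]]';python3 -m pendant '[[0,0,1,0],[0,0,1.5,0],[0,0,1.5,0]]'
```

```text
t: 16.92
eef_pos: [519.7, 46.0, 66.8]
tcp_rot: [3.138, -0.003, 0.28]
ft_force: [2.4, -1.8, -0.3]
opening: 0.228
t: 17.3
eef_pos: [519.6, 46.0, 65.2]
tcp_rot: [3.138, -0.002, 0.28]
ft_force: [3.3, -1.9, -0.5]
opening: 0.23
```

```bash
python3 -m pendant '[[0.1,0.4,0.5,0],[0.1,0.4,1,0],[0.1,0.4,1.3,0],[0.1,0.4,1.3,0]]'
```

```text
t: 17.8
eef_pos: [519.7, 45.6, 63.9]
tcp_rot: [3.138, -0.002, 0.28]
ft_force: [3.1, -0.1, -1.3]
opening: 0.228
```

```bash
python3 -m pendant '[[0.1,0,0.5,0],[0.1,0,1,0],[0.1,0,1.3,0],[0.1,0,1.3,0]]';python3 -m pendant '[[0.1,0,0.5,0],[0.1,0,1,0],[0.1,0,1,0]]'
```

```text
t: 18.3
eef_pos: [519.7, 45.7, 62.5]
tcp_rot: [3.138, -0.002, 0.28]
ft_force: [2.5, -0.7, -1.4]
opening: 0.225
t: 18.68
eef_pos: [519.9, 45.7, 61.5]
tcp_rot: [3.138, -0.002, 0.28]
ft_force: [2.4, -0.6, -1.8]
opening: 0.227
```

```bash
python3 -m pendant '[[0.1,0,0.4,0],[0.1,0,0.8,0],[0.1,0,0.8,0]]';python3 -m pendant '[[0,0,0.4,0],[0,0,0.8,0],[0,0,0.8,0]]'
```

```text
t: 19.05
eef_pos: [519.9, 45.7, 60.6]
tcp_rot: [3.138, -0.002, 0.28]
ft_force: [1.7, -0.6, -1.0]
opening: 0.228
t: 19.42
eef_pos: [520.0, 45.7, 60.3]
tcp_rot: [3.138, -0.002, 0.28]
ft_force: [0.4, -1.4, 6.1]
opening: 0.228
```

Resistance has started to rise at the predicted home depth, so I'll press slightly more to confirm it.

```bash
python3 -m pendant '[[0,0,0.5,0],[0,0,0.8,0],[0,0,0.8,0]]';python3 -m pendant '[[0,0,0.6,0],[0,0,1.2,0],[0,0,1.2,0]]'
python3 - <<'E'
from h import *
s=env.state();print(s['ft_force'],s['moment'])
p=vision.read_camera('wrist');save(p,'w9')
cv2.imwrite('pics/c9.png',cv2.resize(p['pixels'][140:278,170:340,::-1],None,fx=4,fy=4,interpolation=cv2.INTER_NEAREST))
p=vision.read_camera('side')
cv2.imwrite('pics/s9.png',cv2.resize(p['pixels'][150:240,180:280,::-1],None,fx=6,fy=6,interpolation=cv2.INTER_CUBIC))
E
```

```text
t: 19.8
eef_pos: [519.9, 45.6, 60.3]
tcp_rot: [3.138, -0.002, 0.28]
ft_force: [-0.8, -2.2, 10.5]
opening: 0.23
t: 20.18
eef_pos: [519.8, 45.6, 60.2]
tcp_rot: [3.138, -0.003, 0.28]
ft_force: [-3.4, -1.6, 16.3]
opening: 0.231
[-3.42740337 -1.5905829  16.28910117] [-0.18193238  0.45192944  0.00934247]
```

View pics/c9.png

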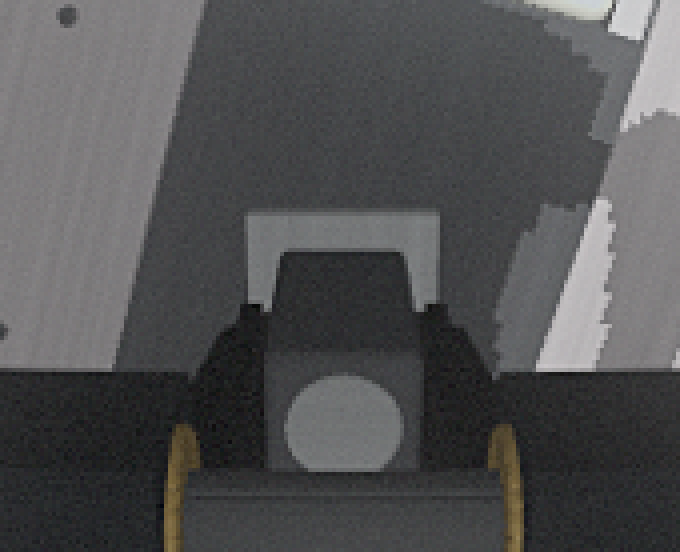

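View pics/s9.png

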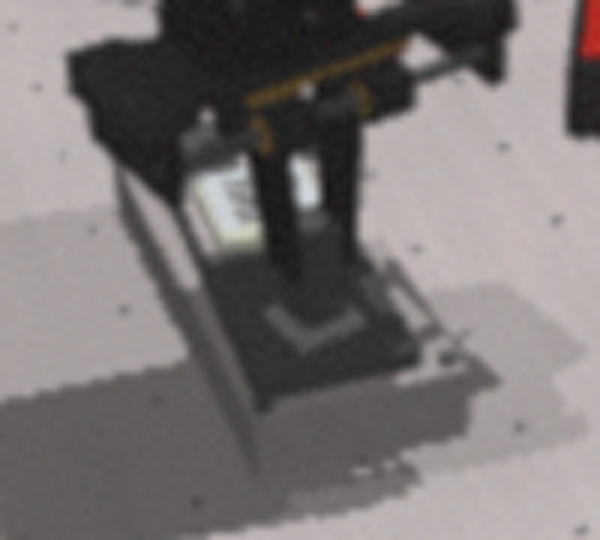

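```bash
python3 -m pendant '[[0,0,0,0],[0,0,0,0]]';python3 -m pendant '[[0,0,0,0],[0,0,0,0],[0,0,0,0],[0,0,0,0]]' 0.4;python3 -m pendant '[[0,0,0,0],[0,0,-15,0],[0,0,-40,0],[0,0,-70,0],[0,0,-100,0],[0,0,-120,0],[0,0,-120,0]]'
python3 - <<'E'
from h import *
s=env.state();p=vision.read_camera('wrist');save(p,'w10');print(s['eef_pos'],s['tcp_rot'],s['ft_force'])
cv2.imwrite('pics/c10.png',cv2.resize(p['pixels'][80:278,140:360,::-1],None,fx=3,fy=3,interpolation=cv2.INTER_CUBIC))
p=vision.read_camera('side')
cv2.imwrite('pics/s10.png',cv2.resize(p['pixels'][150:240,180:280,::-1],None,fx=6,fy=6,interpolation=cv2.INTER_CUBIC))
E
```

```text
t: 20.52
eef_pos: [519.7, 45.7, 60.2]
tcp_rot: [3.138, -0.003, 0.28]
ft_force: [0.4, 0.4, 3.5]
opening: 0.231
t: 21.02
eef_pos: [519.6, 45.7, 60.2]
tcp_rot: [3.138, -0.002, 0.28]
ft_force: [0.1, 0.6, -0.6]
opening: 0.573
t: 21.9
eef_pos: [519.7, 46.0, 182.1]
tcp_rot: [3.137, -0.006, 0.28]
ft_force: [-0.2, -0.1, -0.5]
opening: 0.602
[519.74078956  46.00034112 182.12412158] [ 3.13699373 -0.00581505  0.27997167] [-0.21476391 -0.0916949  -0.53030503]
```

View pics/c10.png

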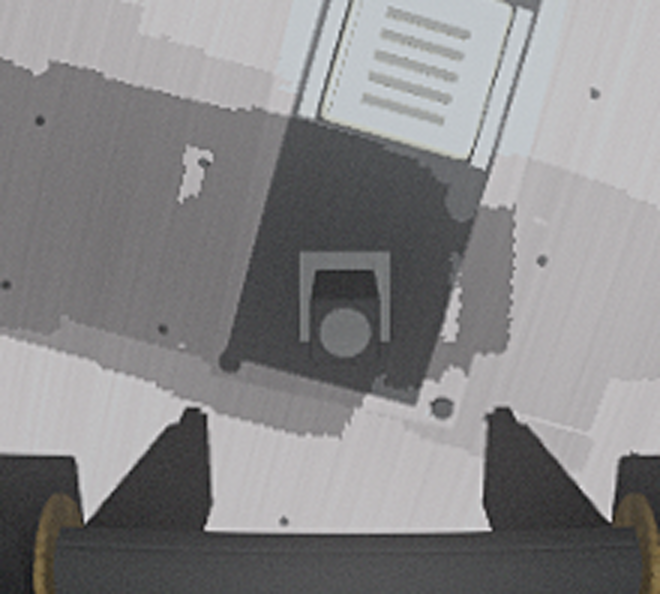

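View pics/s10.png

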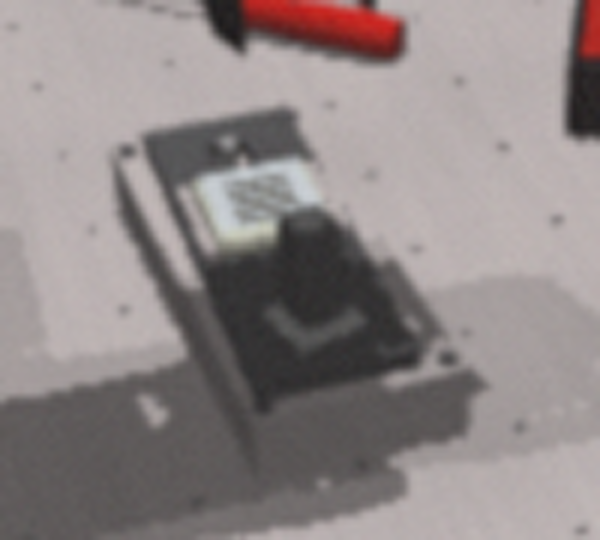

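Run:
```python
from h import *
print(job.job_done(), env.state()['t'])
```

```text
the job is handed in; nothing more can be done
the job is handed in; nothing more can be done
```

The tapered pin is home: its collar sits flat on the nest plate, the plate is drawn into line, and the job is handed in at about 22 s of robot time.

- **Finding the hole:** The lower hole showed only as a sliver through the plate's hole, about 14–15 mm to the −x side. I fed the tip through the plate until it touched the riser, then lifted it about 1.3 mm. Moved sideways in the plate's hole, the tip took the plate along until it dropped into the lower hole.
- **Driving it down:** I lowered the pin in small steps, correcting 0.1–0.5 mm for the side pull. Side forces stayed at or below about 4 N. The downward force stayed below the 5–20 N you gave until the stop.
- **Seating check:** The stop came 29.8 mm below the touch on the riser, against 30 mm expected. The push there rose to 16 N with almost no further movement.
- **After release:** With the gripper clear, the side and wrist pictures show the pin upright and the collar flat on the plate. The highest force I read was about 16 N. I steered clear of the bystanders but did not re-measure them, and no check failed or disagreed.

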